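# Dry layout of a punched-metal wall relief

## Robot

A 6-joint arm with a two-finger parallel gripper is mounted at the origin on the work surface. World frame = base frame: x ahead of the robot, y to its left, z up, the work surface at z = 0. Lengths are in m, angles in rad, forces in N, time in s.
With the tool pointing down it reaches from about 0.3 to 0.875 m from the base axis. Payload 6.4 kg.
Tool frame: the origin (TCP) lies at the very end of the fingers, on their centre line; the grasp point (between the pads) lies 19 mm behind it; z points along the fingers, y is the line along which they close (so a half turn about z gives the same grasp; the last joint's range is limited). The gripper opens to 85 mm and grips with 20 to 120 N. Pads are 22 mm wide; open, the fingers measure 114 mm over their backs; the gripper's body (76 mm by 85 mm) begins 54 mm behind the grasp point. The pads swing forward as they close: fully open they stand 13 mm farther back than shut.
Start: joints at [1.111, 0.181, 1.607, -0, 1.354, -0.206], TCP at [0.144, 0.557, 0.231] pointing down, gripper open.
Joint ranges: [-2.99, 2.99], [-0.89, 2.07], [0.3, 2.58], [-1.14, 4.28], [0, 2.63], [-3.12, 3.12]. Speed limits (rad/s): [2.57, 2.57, 3.01, 3.14, 3.14, 3.14].

## Interface

Orientations are given as a unit quaternion [w, x, y, z].
In Python, from bench import * gives the robot as it stands. The module is installed in compiled form; this text tells all that it offers.
- The arm moves only by the tool arm_command, never from a script. Its arguments are lists of equal length, an entry for each row: "dp": the shift along the tool's x, y, z in units of 0.25 m (1.0 is 0.25 m), a list of three; "turn": the turn, a rotation vector about the tool's x, y, z in units of 30 degrees (1.0 is 30 degrees), a list of three; "jaw": the opening, from 0 (shut) to 1 (fully open). A call has 1 to 5 rows; each row is the pose to reach, as a shift and turn from the pose commanded when the call began, along the tool's axes at that moment; what a row does not reach only later rows make up. A row lasts 1/8 s, in which the tool goes at most 62.5 mm and 10.7 degrees, less where a joint would pass 70% of its speed; a pose out of reach is approached as far as the arm can. A call with a number of a shift or a turn outside -1 to 1 is refused whole. A call with a gripper value outside its range is refused whole. The fingers move at their own pace and stop on an object; the grip force is fixed at half the most. Time passes only in rows, so rows that repeat a pose let the fingers close. It gives the time, the measured TCP pose, the force, the opening and the grip force at its end, in the units of the state.
- get_obs(): the state, without advancing time (a new reading comes with each control period).
- camera(name): name is "scene" or "top"; returns the picture (480x640x3 uint8, blue, green, red); there is no depth.
- get_calibration(name): a dict with "camera_matrix" (3x3 intrinsics, pixels), "R" (3x3) and "t" (3): a world point X has camera coordinates R X + t. Camera axes: x right, y down, z forward; pixel columns grow to the right and rows downward; lengths in m; the calibration is good to about 2 mm. A picture is of the moment at which its call begins. get_calibration takes no time and is no camera call.
- hand_in(): hands the job in; it is judged then, once.
The state is a dict: "time_s": time; "q": joint angles; "dq": joint speeds; "joint_efforts": joint torques, N m; "eef_pos": TCP position; "eef_rot": TCP orientation; "wrist_force": force on the tool from outside, world axes, zero at the start; "torque": the same for the moment, N m; "opening": opening from 0.0 (shut) to 1.0 (fully open); "grasp_force": force on a finger pad.
Only numpy, scipy, OpenCV 4.12 (cv2) and the standard library are available. Lean on these libraries where they do the work, as an engineer would, in place of code of your own. Each camera call takes 0.05 s, during which the arm holds its last target. There are 200 camera calls.

## Task

Dry-lay the loose metal pieces on the dark relief board, each face up, flat and centred in its chalk circle: the copper dish in the circle between the star and the green shield, the brass rosette in the circle behind the star (on the side of the board's brass hanging tabs, away from the robot), and the aluminium disc in the circle in front of the shield (towards the robot). Once the copper dish lies in its circle, set the red boss on top of it, in the middle of its hollow. Set every piece down rather than dropping it; the other two chalk circles are for pieces not made yet.

Things in the scene. Friction and masses are not known exactly. Their poses are not given: they have to be found in the camera images.
- copper: Loose copper dish, round, 60 mm across and 14 mm high, 70 g, lying face up on the bench: a solid round with a flat hollow in its face 52 mm across and 3 mm deep (hollow floor 11 mm above the underside, lip 4 mm wide). The side wall is upright; grip across the 60 mm. Origin: centre of the underside; z up through the face.
- brass: Loose yellow brass rosette, round, 54 mm across, 14 mm high (a small raised nub in its middle reaches 17.5 mm), 60 g, ten raised petals on its face, lying face up on the bench. Upright side wall; grip across the 54 mm. Origin: centre of the underside; z up through the face.
- aluminium: Loose silver aluminium disc, round, 54 mm across, 14 mm high, 50 g, rings of dark punched dots on its flat face, lying face up on the bench. Upright side wall; grip across the 54 mm. Origin: centre of the underside; z up through the face.
- boss: Loose red enamelled stud, round, 30 mm across, 22.5 mm high, 45 g, upright side wall up to 14 mm, domed above, standing on its flat underside on the bench. Grip across the 30 mm with the fingertips 5 mm or more above its underside, to clear the copper dish's lip (3 mm above the hollow's floor) at set-down. Origin: centre of the underside; z up through the dome.
- board: Dark slate-grey panel 280 (x) by 300 (y) by 12 mm thick, fixed flat on the bench, two brass hanging tabs at its far (+x) edge. Origin: centre of the underside. On it: star and shield side by side 200 mm apart in y (either may be left) and five chalk circles: one between them, one in front of (-x) and one behind (+x) each; those in front of the star and behind the shield stay empty.
- star: Eight-pointed silver steel star, 65 mm across its points, 8 mm thick (domed centre 12.5 mm), riveted to the board. Origin: centre of its underside, on the board's upper face; axes as the board's.
- shield: Round verdigris-green shield with a rolled edge, 64 mm across, 10 mm high, riveted to the board. Origin: centre of its underside, on the board's upper face; axes as the board's.
- circle_mid: A chalk circle 72 mm across drawn on the board; no thickness. Origin at its centre, at the level of the board's upper face; axes as the board's. This one lies between the star and the shield: for the copper dish.
- circle_star: A chalk circle 72 mm across drawn on the board; no thickness. Origin at its centre, at the level of the board's upper face; axes as the board's. This one lies about 90 mm behind the star (board +x): for the brass rosette.
- circle_shield: A chalk circle 72 mm across drawn on the board; no thickness. Origin at its centre, at the level of the board's upper face; axes as the board's. This one lies about 90 mm in front of the shield (board -x): for the aluminium disc.

How it is judged:
On the way, in this order (a step that is already met when the one before it is completed fails the run):
1. the copper dish lies flat in the circle between star and shield, released (horizontal distance between copper and circle_mid below 0.012 m and angle between copper's own z axis and vertical below 0.12 rad and z of copper in the frame of board between 0.008 and 0.016 m and linear speed of copper below 0.02 m/s and contact force between the fingers and copper below 0.05 N), for 0.2 s.
2. then the red boss stands in the hollow of the copper dish, released (horizontal distance between boss and copper below 0.009 m and angle between boss's own z axis and vertical below 0.12 rad and z of boss in the frame of copper between 0.008 and 0.014 m and linear speed of boss below 0.02 m/s and contact force between the fingers and boss below 0.05 N), for 0.2 s.
At the end, for the whole second after the job is handed in: Copper dish within 12 mm of the centre of the circle between star and shield, brass of the one behind the star, aluminium of the one in front of the shield, all flat on the board; red boss upright in the copper hollow within 9 mm of its centre, set after it. All face up, released, at rest (all of step 1 and all of step 2 and horizontal distance between brass and circle_star below 0.012 m and angle between each of brass, aluminium's own z axis and vertical below 0.12 rad and z of brass in the frame of board between 0.008 and 0.016 m and horizontal distance between aluminium and circle_shield below 0.012 m and z of aluminium in the frame of board between 0.008 and 0.016 m and linear speed of each of brass, aluminium below 0.02 m/s and contact force between the fingers and brass below 0.05 N and contact force between the fingers and aluminium below 0.05 N); the robot touches nothing.
It fails at once if the copper dish is dropped (out of the fingers and faster than 0.7 m/s, a fall of about 25 mm) (linear speed of copper above 0.7 m/s and contact force between the fingers and copper below 0.05 N).
It fails at once if the brass rosette is dropped (out of the fingers and faster than 0.7 m/s, a fall of about 25 mm) (linear speed of brass above 0.7 m/s and contact force between the fingers and brass below 0.05 N).
It fails at once if the aluminium disc is dropped (out of the fingers and faster than 0.7 m/s, a fall of about 25 mm) (linear speed of aluminium above 0.7 m/s and contact force between the fingers and aluminium below 0.05 N).
It fails at once if the red boss is dropped (out of the fingers and faster than 0.7 m/s, a fall of about 25 mm) (linear speed of boss above 0.7 m/s and contact force between the fingers and boss below 0.05 N).
It also fails if it takes over 102 s, if anything falls off the work surface, if the arm or the gripper's body presses on something with over 40 N, if the wrist force passes 120 N, or if a joint passes its speed limit or range.

## Working session

There is one attempt and no reset: what is moved stays moved. The work goes in short steps, Python scripts to look and compute and a tool call to move; the robot and the scene stay as the last step left them, time stands still between calls to the robot, and variables do not carry over. Pictures are saved under pics/ and viewed, at most 14 in all, crops included, and the job is handed in when it is done.

Besides the shell and the picture viewer there is one more tool, called after ">>>" by a JSON object that holds its "api" and its "payload". arm_command: Moves the arm, as the interface text tells. Its arguments: {"type":"object","properties":{"dp":{"type":"array"},"turn":{"type":"array"},"jaw":{"type":"array"}},"required":["dp","turn","jaw"]}

```bash
mkdir -p pics; python3 - <<'E'
from bench import *
import cv2
for n in("scene","top"):
    cv2.imwrite(f"pics/{n}0.png",camera(n)); c=get_calibration(n); print(n,c)
o=get_obs(); print(o)
E
```

```text
scene {'camera_matrix': array([[475.82300003,   0.        , 312.0014003 ],
       [  0.        , 475.82300003, 242.26810157],
       [  0.        ,   0.        ,   1.        ]]), 'R': array([[ 0.77895032,  0.6270533 , -0.00636819],
       [ 0.51136736, -0.64105307, -0.57232367],
       [-0.36295979,  0.44255523, -0.82000309]]), 't': array([-0.42432893, -0.22903214,  1.08453222])}
top {'camera_matrix': array([[553.9135355 ,   0.        , 320.54272163],
       [  0.        , 553.9135355 , 241.52124381],
       [  0.        ,   0.        ,   1.        ]]), 'R': array([[ 0.02333134, -0.99972131, -0.00359738],
       [-0.97871379, -0.02210687, -0.20403577],
       [ 0.20389938,  0.00828123, -0.97895682]]), 't': array([0.0120764 , 0.54146514, 1.16965075])}
{'time_s': 0.1, 'q': array([ 1.11067956e+00,  1.81477396e-01,  1.60792296e+00,  8.78717720e-06,
        1.35378321e+00, -2.06289088e-01]), 'dq': array([ 1.82847519e-04, -3.33063430e-03, -3.05349605e-03, -9.70166978e-05,
       -1.13938571e-03, -3.23955023e-04]), 'joint_efforts': array([ 3.35314080e-04, -4.45873511e+01, -3.52241707e+01, -3.20833142e-04,
        3.99231445e-03, -1.51611108e-06]), 'eef_pos': array([0.14413669, 0.55612607, 0.23046102]), 'eef_rot': array([-2.64225449e-04,  1.26574313e-01,  9.91956809e-01, -7.50304404e-04]), 'wrist_force': array([-0.27973324, -0.64664306, -0.07227575]), 'torque': array([-0.04205863,  0.03490159, -0.02253331]), 'grasp_force': 0.0, 'opening': 0.9974900442294107}
```

View pics/top0.png

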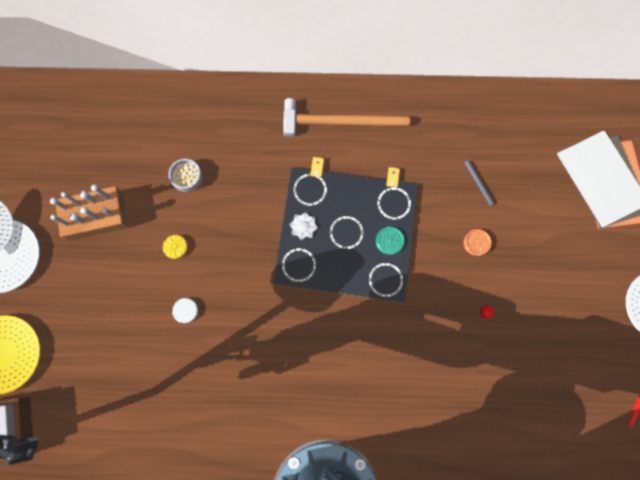

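View pics/scene0.png

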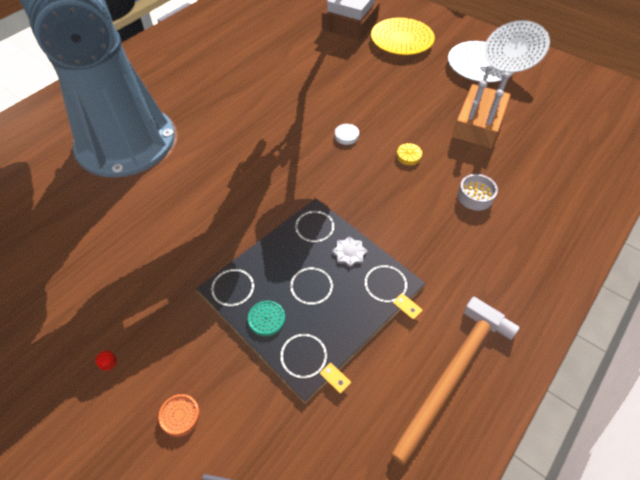

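The top view shows copper (477,242), boss (487,312), brass (175,246) and aluminium (185,310). The star is at (303,226), the shield at (390,240), and the target circles at (346,232), (310,189) and (386,280). In the scene view they are copper (179,416), boss (105,360), brass (409,154), aluminium (347,134) and circles (311,286), (386,283), (233,287).

```bash
cat > h.py <<'E'
from bench import *
import cv2, numpy as np
from scipy.spatial.transform import Rotation as Ro
CAL={n:get_calibration(n) for n in("scene","top")}
def ray(n,uv):
    c=CAL[n]; d=c["R"].T@np.linalg.solve(c["camera_matrix"],[*uv,1]); return -c["R"].T@c["t"],d/np.linalg.norm(d)
def plane(n,uv,z):
    o,d=ray(n,uv); return o+d*(z-o[2])/d[2]
def tri(a,b):
    (o1,d1),(o2,d2)=ray("top",a),ray("scene",b)
    s=np.linalg.lstsq(np.c_[d1,-d2],o2-o1,rcond=None)[0]; p,q=o1+d1*s[0],o2+d2*s[1]
    return (p+q)/2,np.linalg.norm(p-q)
def proj(n,X):
    c=CAL[n]; p=c["camera_matrix"]@(c["R"]@np.asarray(X)+c["t"]); return p[:2]/p[2]
RNG={"copper":[(5,140,120),(17,255,255)],"brass":[(22,150,110),(35,255,255)],"boss":[(172,150,60),(180,255,255)],
     "aluminium":[(0,0,150),(180,60,255)],"shield":[(70,90,40),(95,255,255)],"star":[(0,0,110),(180,60,255)]}
def blob(im,name,near,r=32):
    m=cv2.inRange(cv2.cvtColor(im,cv2.COLOR_BGR2HSV),*map(np.array,RNG[name]))
    if name=="boss": m|=cv2.inRange(cv2.cvtColor(im,cv2.COLOR_BGR2HSV),np.array((0,150,60)),np.array((4,255,255)))
    w=np.zeros_like(m); cv2.circle(w,tuple(int(round(v)) for v in near),r,255,-1)
    m=cv2.morphologyEx(m&w,cv2.MORPH_CLOSE,np.ones((7,7)))
    cs=cv2.findContours(m,cv2.RETR_EXTERNAL,cv2.CHAIN_APPROX_NONE)[0]
    h=cv2.convexHull(max(cs,key=cv2.contourArea)); M=cv2.moments(h)
    return np.array([M["m10"],M["m01"]])/M["m00"],M["m00"]
def ring(im,near,r=28):
    g=cv2.cvtColor(im,cv2.COLOR_BGR2GRAY); g=cv2.morphologyEx(g,cv2.MORPH_TOPHAT,np.ones((9,9)))
    w=np.zeros_like(g); cv2.circle(w,near,r,255,-1); m=((g>25)&(w>0)).astype(np.uint8)
    m=cv2.morphologyEx(m,cv2.MORPH_CLOSE,np.ones((3,3)))
    cs=cv2.findContours(m,cv2.RETR_EXTERNAL,cv2.CHAIN_APPROX_NONE)[0]
    c=max(cs,key=lambda c:np.prod(cv2.boundingRect(c)[2:])); return np.array(cv2.fitEllipse(cv2.convexHull(c))[0]),cv2.boundingRect(c)[2:]
def goto(xyz,yaw=None):
    "units from the current pose; yaw = world angle of tool y (mod pi)"
    o=get_obs(); R=Ro.from_quat(np.roll(o["eef_rot"],-1)).as_matrix()
    dp=R.T@(np.array(xyz)-o["eef_pos"]); t=np.zeros(3)
    if yaw is not None:
        y=np.array([np.cos(yaw),np.sin(yaw),0]); y*=np.sign(y@R[:,1]) or 1
        T=np.c_[np.cross(y,[0,0,-1]),y,[0,0,-1]]; t=Ro.from_matrix(R.T@T).as_rotvec()
    return np.round(dp/.25,3),np.round(np.degrees(t)/30,3)
E
python3 - <<'E'
from h import *
T,S=cv2.imread("pics/top0.png"),cv2.imread("pics/scene0.png")
for n,a,b in [("copper",(477,242),(179,416)),("boss",(487,312),(105,360)),("brass",(175,246),(409,154)),("aluminium",(185,310),(347,134)),("shield",(390,240),(267,318)),("star",(303,226),(350,251))]:
    r=(18 if n in("boss","shield","star") else 22)
    (p,A),(q,B)=blob(T,n,a,r),blob(S,n,b,r+6 if n!="star" else 20); X,e=tri(p,q)
    print(n,p.round(1),q.round(1),A,B,X.round(4),round(e,4), plane("top",p,.007)[:2].round(4),plane("scene",q,.007)[:2].round(4))
for n,a,b in [("mid",(346,232),(311,286)),("star",(310,189),(386,283)),("shield",(386,280),(233,287)),("e1",(394,204),(304,356)),("e2",(299,265),(315,226))]:
    (p,A),(q,B)=ring(T,a,22),ring(S,b,27); X,e=tri(p,q)
    print("ring",n,p.round(1),q.round(1),A,B,X.round(4),round(e,4),plane("top",p,.012)[:2].round(4),plane("scene",q,.012)[:2].round(4))
E
```

```text
copper [477.1 241.6] [179.6 414.7] 1446.0 2286.5 [ 0.557  -0.3339  0.0146] 0.0022 [ 0.5591 -0.335 ] [ 0.5534 -0.3346]
boss [486.7 311.7] [105.6 360. ] 148.0 313.0 [ 0.398  -0.3503  0.0141] 0.0027 [ 0.3991 -0.3511] [ 0.393  -0.3514]
brass [174.3 246.3] [409.2 152.4] 390.0 322.0 [0.5301 0.3579 0.0154] 0.002 [0.5325 0.361 ] [0.526  0.3651]
aluminium [184.  310.3] [346.6 132.9] 484.0 365.5 [0.3853 0.3254 0.0132] 0.0026 [0.3866 0.3279] [0.3807 0.3299]
shield [389.6 240.1] [265.9 317.6] 655.5 1055.0 [ 0.554  -0.1334  0.0219] 0.003 [ 0.5581 -0.134 ] [ 0.5473 -0.1301]
star [302.8 225.7] [351.2 249. ] 577.0 1043.5 [0.5838 0.0666 0.0249] 0.0011 [0.5877 0.0669] [0.5779 0.0775]
ring mid [346.1 232.1] [311.1 285.5] (35, 35) (44, 39) [ 0.5721 -0.0344  0.0154] 0.0027 [ 0.5737 -0.0335] [ 0.5701 -0.034 ]
ring star [309.8 188.7] [386. 284.] (35, 36) (44, 41) [0.6743 0.0521 0.0138] 0.0023 [0.6757 0.053 ] [0.6732 0.0522]
ring shield [385.3 279.2] [232.4 287.1] (35, 35) (44, 39) [ 0.465  -0.1245  0.0161] 0.0032 [ 0.4665 -0.1236] [ 0.4621 -0.1245]
ring e1 [393.7 202.9] [304.7 356.3] (36, 35) (51, 46) [ 0.6455 -0.1435  0.0121] 0.0008 [ 0.6458 -0.1432] [ 0.6453 -0.1438]
ring e2 [298.4 264.3] [314.3 226. ] (34, 35) (40, 33) [0.4943 0.0725 0.0161] 0.0032 [0.496 0.074] [0.4914 0.0736]
```

```bash
python3 - <<'E'
from h import *
RNG["copper"]=[(3,150,185),(15,255,255)]; RNG["brass"]=[(20,120,90),(37,255,255)]
T,S=cv2.imread("pics/top0.png"),cv2.imread("pics/scene0.png")
for n,a,b in [("copper",(477,242),(179,416)),("brass",(175,246),(409,154)),("aluminium",(185,310),(347,134))]:
    (p,A),(q,B)=blob(T,n,a,18),blob(S,n,b,25); X,e=tri(p,q)
    print(n,p.round(1),q.round(1),A,B,X.round(4),round(e,4), plane("top",p,.01)[:2].round(4),plane("scene",q,.01)[:2].round(4))
print(goto((.385,.3265,.08),np.radians(83)))
E
sed -i 's/"copper":\[(5,140,120),(17,255,255)\]/"copper":[(3,150,185),(15,255,255)]/;s/(22,150,110),(35/(20,120,90),(37/' h.py
```

```text
copper [476.7 242. ] [178.3 413.7] 561.0 1270.0 [ 0.5553 -0.3335  0.0162] 0.004 [ 0.5575 -0.3333] [ 0.5519 -0.335 ]
brass [174.9 246.5] [408.8 153.5] 443.5 416.5 [0.5302 0.3573 0.0128] 0.002 [0.5315 0.3588] [0.5284 0.3591]
aluminium [184.  310.3] [346.6 132.9] 484.0 365.5 [0.3853 0.3254 0.0132] 0.0026 [0.3864 0.3271] [0.3826 0.3272]
(array([-1.163, -0.646,  0.602]), array([-0.003, -0.001, -0.251]))
```

>>> {"api": "arm_command", "payload": {"dp": [[-0.95,-0.53,0.4],[-0.95,-0.53,0.4],[-0.95,-0.53,0.4],[-0.95,-0.53,0.4],[-0.95,-0.53,0.4]], "turn": [[0,0,-0.25],[0,0,-0.25],[0,0,-0.25],[0,0,-0.25],[0,0,-0.25]], "jaw": [1,1,1,1,1]}}

```text
time_s: 0.72
eef_pos: [0.3419, 0.3664, 0.13]
eef_rot: [-0.001, 0.062, 0.998, -0.001]
wrist_force: [0.2, 1.5, 0.3]
opening: 0.997
grasp_force: 0.0
```

```bash
python3 - <<'E'
from h import *
print(get_obs()["eef_pos"],goto((.385,.3255,.04),np.radians(83)))
E
```

```text
[0.34191843 0.36643795 0.12998523] (array([-0.192, -0.141,  0.36 ]), array([-0.002, -0.002, -0.005]))
```

>>> {"api": "arm_command", "payload": {"dp": [[-0.19,-0.14,0.1],[-0.19,-0.14,0.36],[-0.19,-0.14,0.36],[-0.19,-0.14,0.36]], "turn": [[0,0,0],[0,0,0],[0,0,0],[0,0,0]], "jaw": [1,1,1,1]}}

```text
time_s: 1.23
eef_pos: [0.3839, 0.3286, 0.042]
eef_rot: [-0.0, 0.061, 0.998, 0.0]
wrist_force: [0.3, -0.2, 0.3]
opening: 1.001
grasp_force: 0.0
```

```bash
python3 - <<'E'
from h import *
o=get_obs();print(o["eef_pos"],goto((.385,.3255,.008),np.radians(83)))
im=camera("scene"); u,v=proj("scene",o["eef_pos"]).astype(int); print(u,v)
cv2.imwrite("pics/s1.png",cv2.resize(im[v-90:v+60,u-100:u+100],None,fx=4,fy=4))
E
```

```text
[0.38388551 0.32860578 0.0420416 ] (array([-0.006, -0.012,  0.136]), array([ 0., -0., -0.]))
348 121
```

View pics/s1.png

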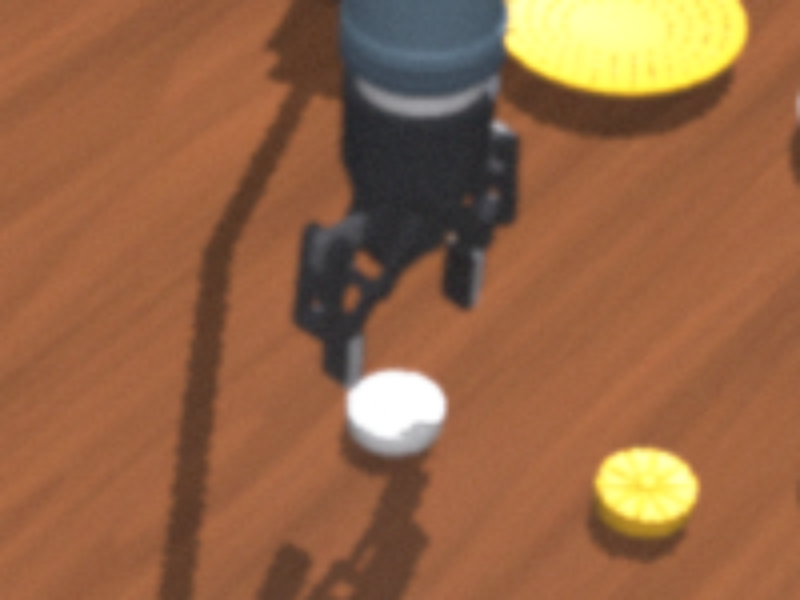

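The fingertips straddle the aluminium disc (crop 345,385 and 470,305). They stand about 12 mm above the TCP while open, so the TCP is defined with the fingers shut. I'll descend to TCP z≈1 mm and grip.

>>> {"api": "arm_command", "payload": {"dp": [[-0.006,-0.012,0.16],[-0.006,-0.012,0.16],[-0.006,-0.012,0.16],[-0.006,-0.012,0.16],[-0.006,-0.012,0.16]], "turn": [[0,0,0],[0,0,0],[0,0,0],[0,0,0],[0,0,0]], "jaw": [1,1,0.4,0.4,0.4]}}

```text
time_s: 1.9
eef_pos: [0.3864, 0.3261, 0.004]
eef_rot: [0.001, 0.061, 0.998, 0.001]
wrist_force: [-3.3, -1.5, 11.4]
opening: 0.598
grasp_force: 60.0
```

>>> {"api": "arm_command", "payload": {"dp": [[0,0,0],[0,0,0],[0,0,0]], "turn": [[0,0,0],[0,0,0],[0,0,0]], "jaw": [0.4,0.4,0.4]}}

```text
time_s: 2.28
eef_pos: [0.3864, 0.3261, 0.004]
eef_rot: [0.001, 0.061, 0.998, 0.001]
wrist_force: [-3.7, -1.9, 13.0]
opening: 0.6
grasp_force: 60.0
```

```bash
python3 - <<'E'
from h import *
o=get_obs();print(o["eef_pos"],o["opening"],o["grasp_force"],goto((.4648,-.1243,.08),np.radians(83)))
E
```

```text
[0.38638812 0.32611419 0.00404907] 0.5997958252056615 60.0071918964386 (array([-0.532, -1.749, -0.306]), array([ 0.004,  0.005, -0.001]))
```

>>> {"api": "arm_command", "payload": {"dp": [[0,0,-0.2],[-0.1,-0.15,-0.3],[-0.3,-0.95,-0.31],[-0.3,-0.95,-0.31],[-0.3,-0.95,-0.31]], "turn": [[0,0,0],[0,0,0],[0,0,0],[0,0,0],[0,0,0]], "jaw": [0.4,0.4,0.4,0.4,0.4]}}

```text
time_s: 2.9
eef_pos: [0.4289, 0.097, 0.0802]
eef_rot: [0.002, 0.061, 0.998, 0.0]
wrist_force: [1.0, -0.1, -0.4]
opening: 0.596
grasp_force: 62.8
```

>>> {"api": "arm_command", "payload": {"dp": [[-0.2,-0.8,0],[-0.2,-0.8,0],[-0.2,-0.8,0],[-0.2,-0.8,0],[-0.2,-0.8,0]], "turn": [[0,0,0],[0,0,0],[0,0,0],[0,0,0],[0,0,0]], "jaw": [0.4,0.4,0.4,0.4,0.4]}}

```text
time_s: 3.52
eef_pos: [0.4535, -0.1068, 0.0793]
eef_rot: [0.001, 0.063, 0.998, -0.0]
wrist_force: [-0.2, -1.0, -0.5]
opening: 0.599
grasp_force: 62.8
```

```bash
python3 - <<'E'
from h import *
o=get_obs();print(o["eef_pos"],o["opening"],o["grasp_force"],goto((.4648,-.1243,.025),np.radians(83)))
im=camera("scene"); u,v=proj("scene",o["eef_pos"]).astype(int); print(u,v)
cv2.imwrite("pics/s2.png",cv2.resize(im[v-75:v+75,u-100:u+100],None,fx=4,fy=4))
E
```

```text
[ 0.45350229 -0.10684541  0.07929802] 0.5991710187015772 62.82179832458496 (array([-0.053, -0.064,  0.217]), array([-0.   ,  0.002, -0.006]))
230 257
```

View pics/s2.png

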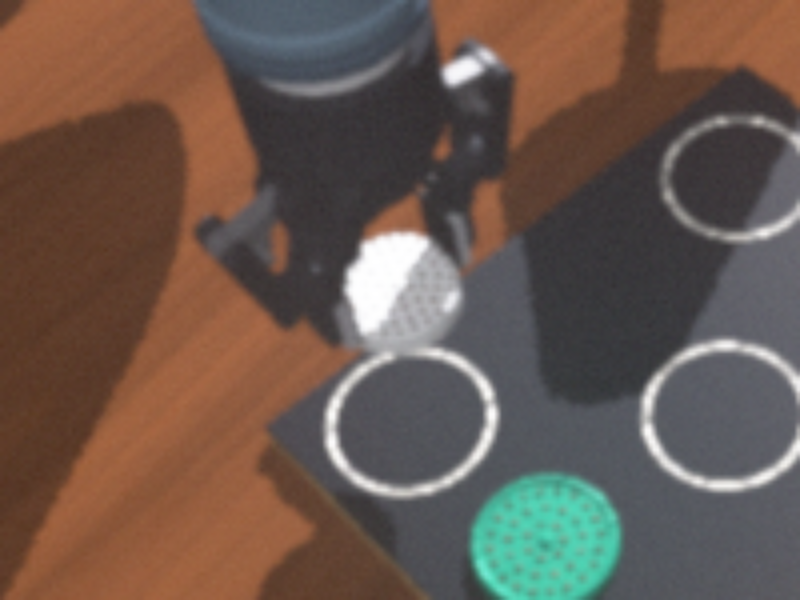

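The aluminium disc is held level between the fingertips (crop 403,290), and its circle is empty at (410,420). Next I lower it.

>>> {"api": "arm_command", "payload": {"dp": [[-0.053,-0.064,0.08],[-0.053,-0.064,0.19],[-0.053,-0.064,0.217],[-0.053,-0.064,0.217]], "turn": [[0,0,0],[0,0,0],[0,0,0],[0,0,0]], "jaw": [0.4,0.4,0.4,0.4]}}

```text
time_s: 4.08
eef_pos: [0.4639, -0.122, 0.0242]
eef_rot: [-0.001, 0.06, 0.998, 0.0]
wrist_force: [-0.4, 0.2, -0.6]
opening: 0.596
grasp_force: 62.8
```

```bash
python3 - <<'E'
from h import *
o=get_obs();print(o["eef_pos"],o["wrist_force"],goto((.4648,-.1243,.017),np.radians(83)))
E
```

```text
[ 0.46390671 -0.12198291  0.02423337] [-0.44321161  0.17564764 -0.61671173] (array([-0.005, -0.009,  0.029]), array([ 0.001, -0.002,  0.002]))
```

>>> {"api": "arm_command", "payload": {"dp": [[-0.005,-0.009,0.015],[-0.005,-0.009,0.03],[-0.005,-0.009,0.03]], "turn": [[0,0,0],[0,0,0],[0,0,0]], "jaw": [0.4,0.4,0.4]}}

```text
time_s: 4.45
eef_pos: [0.4652, -0.1259, 0.0169]
eef_rot: [0.0, 0.061, 0.998, -0.0]
wrist_force: [0.4, -0.1, -1.0]
opening: 0.597
grasp_force: 62.8
```

>>> {"api": "arm_command", "payload": {"dp": [[0,0,0],[0,0,0],[0,0,0],[0,0,-0.1],[0,0,-0.3]], "turn": [[0,0,0],[0,0,0],[0,0,0],[0,0,0],[0,0,0]], "jaw": [0.72,0.85,1,1,1]}}

```text
time_s: 5.08
eef_pos: [0.4634, -0.125, 0.0908]
eef_rot: [-0.002, 0.062, 0.998, 0.001]
wrist_force: [0.5, -1.3, -0.1]
opening: 1.001
grasp_force: 0.0
```

```bash
python3 - <<'E'
from h import *
o=get_obs();print(o["eef_pos"],o["wrist_force"],goto((.5555,-.3335,.06),np.radians(83)))
E
```

```text
[ 0.46344808 -0.12499921  0.09081849] [ 0.5036764  -1.27502721 -0.08941119] (array([-0.468, -0.783,  0.119]), array([ 0.004, -0.009, -0.002]))
```

>>> {"api": "arm_command", "payload": {"dp": [[-0.46,-0.78,0.0],[-0.46,-0.78,0.0],[-0.47,-0.78,0.1],[-0.47,-0.78,0.12],[-0.47,-0.78,0.12]], "turn": [[0,0,0],[0,0,0],[0,0,0],[0,0,0],[0,0,0]], "jaw": [1,1,1,1,1]}}

```text
time_s: 5.7
eef_pos: [0.5575, -0.3361, 0.0598]
eef_rot: [-0.001, 0.063, 0.998, 0.0]
wrist_force: [0.3, 0.5, 0.1]
opening: 1.0
grasp_force: 0.0
```

```bash
python3 - <<'E'
from h import *
T,S=camera("top"),camera("scene")
p,A=blob(T,"aluminium",(386,279),16); q,B=blob(S,"aluminium",(232,285),24); print(A,B,tri(p,q),plane("top",p,.026),plane("scene",q,.026))
o=get_obs();print(o["eef_pos"],o["wrist_force"],goto((.5555,-.3335,.008),np.radians(83)))
u,v=proj("scene",o["eef_pos"]).astype(int); print(u,v)
cv2.imwrite("pics/s3.png",cv2.resize(S[v-75:v+75,u-100:u+100],None,fx=4,fy=4))
E
```

```text
745.5 1269.5 (array([ 0.46517058, -0.12474458,  0.01775515]), np.float64(0.0026371738334813404)) [ 0.46472959 -0.1227224   0.026     ] [ 0.46864597 -0.12846359  0.026     ]
[ 0.55732204 -0.33334915  0.0609971 ] [ 0.25790008 -0.01736021 -0.05259469] (array([ 0.007, -0.002,  0.212]), array([ 0.002, -0.003, -0.002]))
173 405
```

View pics/s3.png

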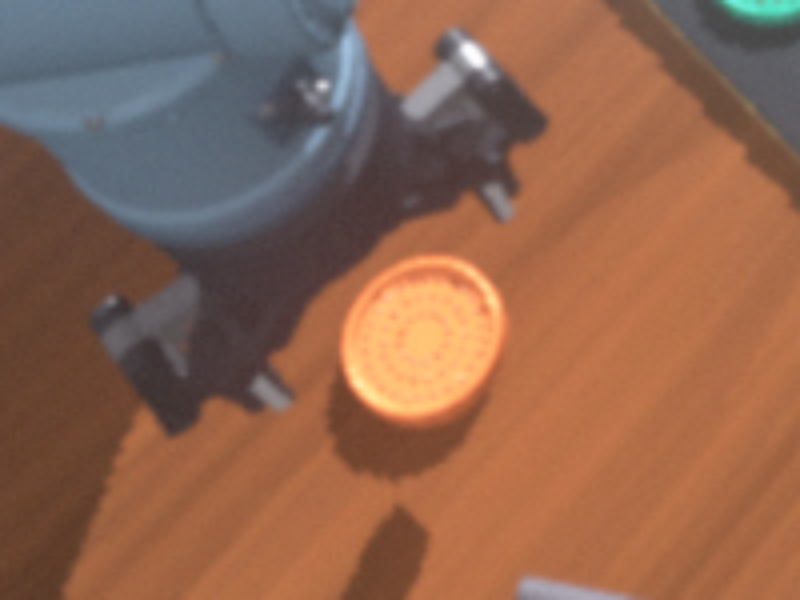

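The copper dish sits between the open fingers at crop (425,337), and the tips are at (280,400) and (505,210). Next I descend and grip.

>>> {"api": "arm_command", "payload": {"dp": [[0.007,-0.002,0.12],[0.007,-0.002,0.22],[0.007,-0.002,0.22],[0.007,-0.002,0.22],[0.007,-0.002,0.22]], "turn": [[0,0,0],[0,0,0],[0,0,0],[0,0,0],[0,0,0]], "jaw": [1,1,1,0.4,0.4]}}

```text
time_s: 6.42
eef_pos: [0.5582, -0.3357, 0.0105]
eef_rot: [0.002, 0.061, 0.998, -0.002]
wrist_force: [0.1, -8.2, 22.5]
opening: 0.607
grasp_force: 11.3
```

>>> {"api": "arm_command", "payload": {"dp": [[0,0,0],[0,0,0],[0,0,0]], "turn": [[0,0,0],[0,0,0],[0,0,0]], "jaw": [0.4,0.4,0.4]}}

```text
time_s: 6.8
eef_pos: [0.5595, -0.3369, 0.0118]
eef_rot: [0.004, 0.061, 0.998, -0.003]
wrist_force: [0.7, 0.0, 12.0]
opening: 0.405
grasp_force: 6.5
```

```bash
python3 - <<'E'
from h import *
o=get_obs();print(o["eef_pos"],o["wrist_force"],goto((.572,-.034,.08),np.radians(83)))
E
```

```text
[ 0.55953098 -0.33690197  0.01182246] [6.84532331e-01 1.07480121e-02 1.19897572e+01] (array([ 0.096,  1.207, -0.28 ]), array([-0.011,  0.015, -0.001]))
```

```bash
python3 - <<'E'
from h import *
S=camera("scene");o=get_obs()
u,v=proj("scene",o["eef_pos"]).astype(int); print(u,v)
cv2.imwrite("pics/s4.png",cv2.resize(S[v-75:v+75,u-100:u+100],None,fx=4,fy=4))
E
```

```text
180 417
```

View pics/s4.png

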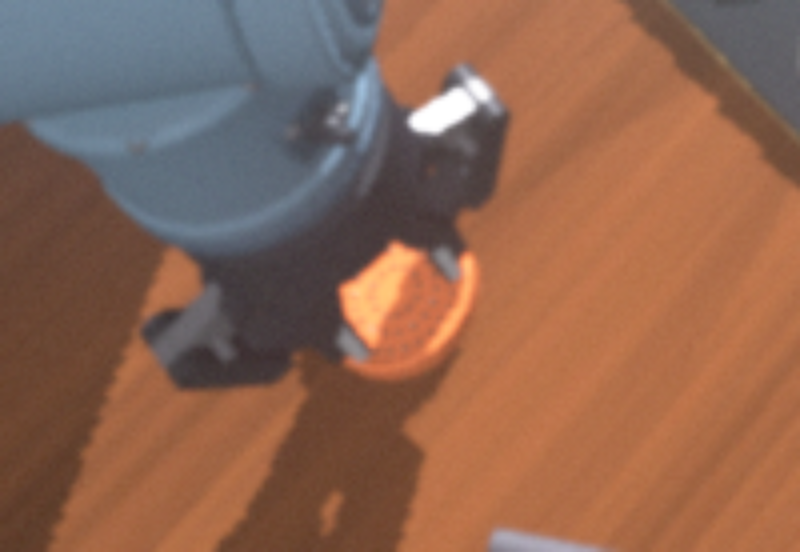

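The fingers rode over the lip into the hollow, because the tips stood about 6 mm above the TCP at this width. I'll lift, reopen, re-measure and grip lower.

>>> {"api": "arm_command", "payload": {"dp": [[0,0,-0.08],[0,0,-0.2],[0,0,-0.2],[0,0,-0.2]], "turn": [[0,0,0],[0,0,0],[0,0,0],[0,0,0]], "jaw": [0.4,1,1,1]}}

```text
time_s: 7.35
eef_pos: [0.556, -0.334, 0.0571]
eef_rot: [0.0, 0.061, 0.998, -0.0]
wrist_force: [0.2, -0.1, -0.2]
opening: 0.994
grasp_force: 0.0
```

```bash
python3 - <<'E'
from h import *
T,S=camera("top"),camera("scene")
q,B=blob(S,"copper",(179,414),30); print(q,B,plane("scene",q,.01),plane("scene",q,.014))
o=get_obs();print(o["eef_pos"],o["wrist_force"],o["opening"])
u,v=proj("scene",o["eef_pos"]).astype(int); print(u,v)
a=cv2.resize(S[v-75:v+55,u-70:u+70],None,fx=3,fy=3); u,v=proj("top",o["eef_pos"]).astype(int); b=cv2.resize(T[v-65:v+65,u-60:u+60],None,fx=3,fy=3)
cv2.imwrite("pics/s5.png",np.hstack([a,b]))
E
```

```text
[183.19520332 416.13163827] 1848.5 [ 0.56048558 -0.33271985  0.01      ] [ 0.56199219 -0.33287003  0.014     ]
[ 0.55546121 -0.33346371  0.05582465] [ 0.55800789 -0.0962305   0.28185949] 0.9968868719418051
173 405
```

View pics/s5.png

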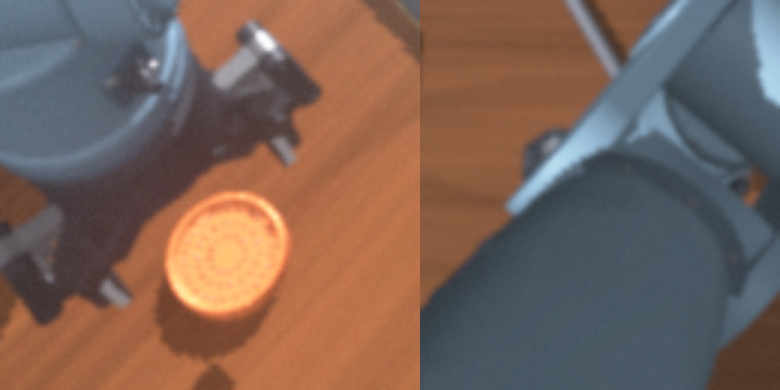

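Copper is unmoved, at about scene (179,414), upright. Now I grip lower.

>>> {"api": "arm_command", "payload": {"dp": [[0,0,0.12],[0,0,0.23],[0,0,0.23],[0,0,0.23],[0,0,0.23]], "turn": [[0,0,0],[0,0,0],[0,0,0],[0,0,0],[0,0,0]], "jaw": [1,1,1,0.5,0.5]}}

```text
time_s: 8.07
eef_pos: [0.5573, -0.3351, 0.0015]
eef_rot: [0.001, 0.061, 0.998, -0.001]
wrist_force: [2.0, 0.7, 0.0]
opening: 0.669
grasp_force: 63.9
```

>>> {"api": "arm_command", "payload": {"dp": [[0,0,0],[0,0,0]], "turn": [[0,0,0],[0,0,0]], "jaw": [0.5,0.5]}}

```text
time_s: 8.32
eef_pos: [0.5573, -0.3351, 0.0013]
eef_rot: [0.001, 0.061, 0.998, -0.001]
wrist_force: [1.0, 0.7, 6.5]
opening: 0.673
grasp_force: 64.5
```

```bash
python3 - <<'E'
from h import *
o=get_obs();print(o["eef_pos"],o["wrist_force"],goto((.572,-.034,.08),np.radians(83)))
E
```

```text
[ 0.55733159 -0.33507766  0.00127151] [0.95423179 0.73398799 6.49530686] (array([ 0.089,  1.202, -0.317]), array([-0.003,  0.005, -0.001]))
```

>>> {"api": "arm_command", "payload": {"dp": [[0,0,-0.15],[0.02,0.15,-0.3],[0.05,0.9,-0.33],[0.05,0.9,-0.33],[0.05,0.9,-0.33]], "turn": [[0,0,0],[0,0,0],[0,0,0],[0,0,0],[0,0,0]], "jaw": [0.5,0.5,0.5,0.5,0.5]}}

```text
time_s: 8.95
eef_pos: [0.5713, -0.1078, 0.0824]
eef_rot: [0.0, 0.062, 0.998, -0.0]
wrist_force: [1.4, -0.0, -1.5]
opening: 0.673
grasp_force: 64.4
```

>>> {"api": "arm_command", "payload": {"dp": [[0.04,0.3,0],[0.04,0.3,0],[0.04,0.3,0.05]], "turn": [[0,0,0],[0,0,0],[0,0,0]], "jaw": [0.5,0.5,0.5]}}

```text
time_s: 9.32
eef_pos: [0.5717, -0.0336, 0.0701]
eef_rot: [0.001, 0.06, 0.998, -0.0]
wrist_force: [0.0, 0.1, -0.6]
opening: 0.67
grasp_force: 64.4
```

```bash
python3 - <<'E'
from h import *
S=camera("scene")
o=get_obs();print(o["eef_pos"],o["opening"],goto((.572,-.034,.03),np.radians(83)))
u,v=proj("scene",o["eef_pos"]).astype(int)
cv2.imwrite("pics/s6.png",cv2.resize(S[v-75:v+75,u-100:u+100],None,fx=4,fy=4))
E
```

```text
[ 0.57001924 -0.03435731  0.06753205] 0.6664466425164761 (array([-0.008,  0.002,  0.15 ]), array([-0.001, -0.002, -0.001]))
```

View pics/s6.png

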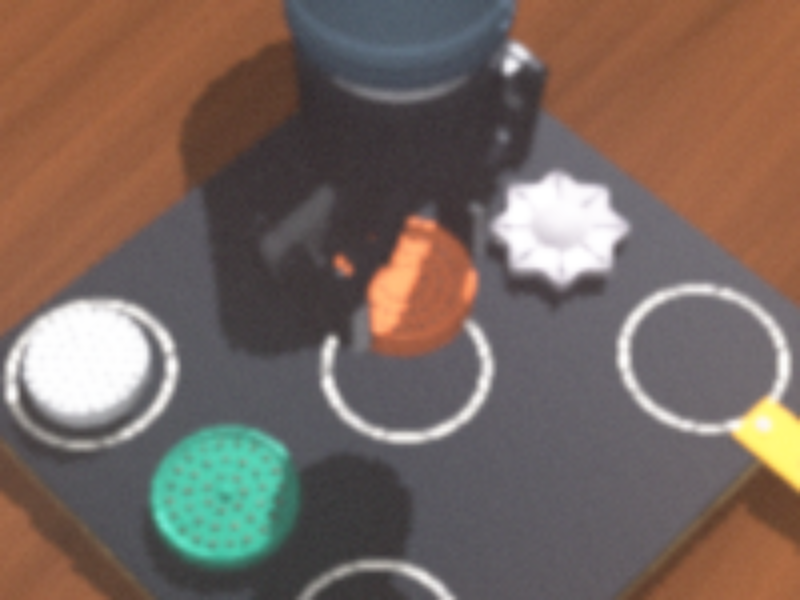

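The copper dish is held at crop (420,290), above the mid circle (407,372). The aluminium lies in its circle with top (87,363) against ring (92,373), about 3 mm off, which is fine.

>>> {"api": "arm_command", "payload": {"dp": [[-0.004,0,0.08],[-0.008,0.002,0.16],[-0.008,0.002,0.18],[-0.008,0.002,0.18]], "turn": [[0,0,0],[0,0,0],[0,0,0],[0,0,0]], "jaw": [0.5,0.5,0.5,0.5]}}

```text
time_s: 9.88
eef_pos: [0.5721, -0.034, 0.0233]
eef_rot: [-0.001, 0.062, 0.998, 0.0]
wrist_force: [0.7, -0.0, -0.5]
opening: 0.671
grasp_force: 64.4
```

```bash
python3 - <<'E'
from h import *
o=get_obs();print(o["eef_pos"],o["wrist_force"],goto((.572,-.034,.0145),np.radians(83)))
E
```

```text
[ 0.57207743 -0.03396115  0.02331239] [ 0.68524143 -0.04361528 -0.52105489] (array([ 0.   , -0.   ,  0.035]), array([ 0.   , -0.003, -0.003]))
```

>>> {"api": "arm_command", "payload": {"dp": [[0,0,0.018],[0,0,0.034],[0,0,0.034],[0,0,0.034]], "turn": [[0,0,0],[0,0,0],[0,0,0],[0,0,0]], "jaw": [0.5,0.5,0.5,0.5]}}

```text
time_s: 10.38
eef_pos: [0.5728, -0.0336, 0.016]
eef_rot: [0.0, 0.061, 0.998, -0.0]
wrist_force: [0.1, -0.1, -1.4]
opening: 0.675
grasp_force: 64.4
```

>>> {"api": "arm_command", "payload": {"dp": [[0,0,0],[0,0,0],[0,0,0],[0,0,-0.1],[0,0,-0.3]], "turn": [[0,0,0],[0,0,0],[0,0,0],[0,0,0],[0,0,0]], "jaw": [0.75,0.85,0.85,0.85,0.85]}}

```text
time_s: 11.0
eef_pos: [0.5706, -0.0332, 0.0894]
eef_rot: [-0.003, 0.062, 0.998, 0.001]
wrist_force: [1.0, 0.1, 0.7]
opening: 0.854
grasp_force: 0.0
```

```bash
python3 - <<'E'
from h import *
o=get_obs();print(o["eef_pos"],o["wrist_force"],goto((.398,-.350,.08),np.radians(83)))
E
```

```text
[ 0.57060192 -0.03318217  0.08936298] [1.02816882 0.0624347  0.69419061] (array([ 0.529, -1.342,  0.039]), array([ 0.001, -0.01 , -0.002]))
```

>>> {"api": "arm_command", "payload": {"dp": [[0.33,-0.85,0],[0.33,-0.85,0],[0.33,-0.85,0],[0.33,-0.85,0]], "turn": [[0,0,0],[0,0,0],[0,0,0],[0,0,0]], "jaw": [0.8,0.8,0.8,0.8]}}

```text
time_s: 11.5
eef_pos: [0.4635, -0.2367, 0.0912]
eef_rot: [0.0, 0.062, 0.998, -0.0]
wrist_force: [0.2, 0.4, 0.7]
opening: 0.798
grasp_force: 0.0
```

>>> {"api": "arm_command", "payload": {"dp": [[0.2,-0.49,0],[0.2,-0.49,0.1],[0.2,-0.49,0.1]], "turn": [[0,0,0],[0,0,0],[0,0,0]], "jaw": [0.8,0.8,0.8]}}

```text
time_s: 11.88
eef_pos: [0.3979, -0.3523, 0.065]
eef_rot: [-0.0, 0.064, 0.998, 0.0]
wrist_force: [-0.8, 0.4, -0.6]
opening: 0.804
grasp_force: 0.0
```

```bash
python3 - <<'E'
from h import *
T,S=camera("top"),camera("scene")
for n,a,b,r,R in [("copper",(346,231),(311,281),16,22),("boss",(487,312),(105,360),18,20)]:
    (p,A),(q,B)=blob(T,n,a,r),blob(S,n,b,R); X,e=tri(p,q); print(n,p,q,A,B,X.round(4),round(e,4))
o=get_obs();print(o["eef_pos"],goto((.398,-.350,.01),np.radians(83)))
a=S[200:400,50:350]; u,v=proj("top",o["eef_pos"]).astype(int); b=T[170:370,300:560]
cv2.imwrite("pics/s7.png",cv2.resize(np.hstack([a,b[:,:100]]),None,fx=2,fy=2))
E
```

```text
copper [346.32734531 234.05239521] [308.69047619 269.45238095] 334.0 7.0 [ 0.5609 -0.0312  0.0531] 0.0032Traceback (most recent call last):
  File "<stdin>", line 4, in <module>
  File "h.py", line 23, in blob
    h=cv2.convexHull(max(cs,key=cv2.contourArea)); M=cv2.moments(h)
                     ~~~^^^^^^^^^^^^^^^^^^^^^^^^
ValueError: max() iterable argument is empty
```

```bash
python3 - <<'E'
from h import *
RNG["copper"]=[(3,120,50),(17,255,255)]
T,S=camera("top"),camera("scene")
(p,A),(q,B)=blob(T,"copper",(346,231),20),blob(S,"copper",(311,281),24); X,e=tri(p,q); print(p,q,A,B,X.round(4),round(e,4),plane("top",p,.024),plane("scene",q,.022))
o=get_obs();print(o["eef_pos"],goto((.398,-.350,.01),np.radians(83)))
cv2.imwrite("pics/s7.png",cv2.resize(np.hstack([S[200:430,50:350],T[170:400,300:400]]),None,fx=2,fy=2))
E
```

```text
[346.10690634 231.51907915] [311.06055083 283.01377076] 528.5 823.0 [ 0.5717 -0.0339  0.023 ] 0.0025 [ 0.57227658 -0.03293719  0.024     ] [ 0.57057517 -0.0345262   0.022     ]
[ 0.40054893 -0.34897388  0.06590402] (array([ 0.01 , -0.005,  0.224]), array([ 0.001,  0.   , -0.001]))
```

View pics/s7.png

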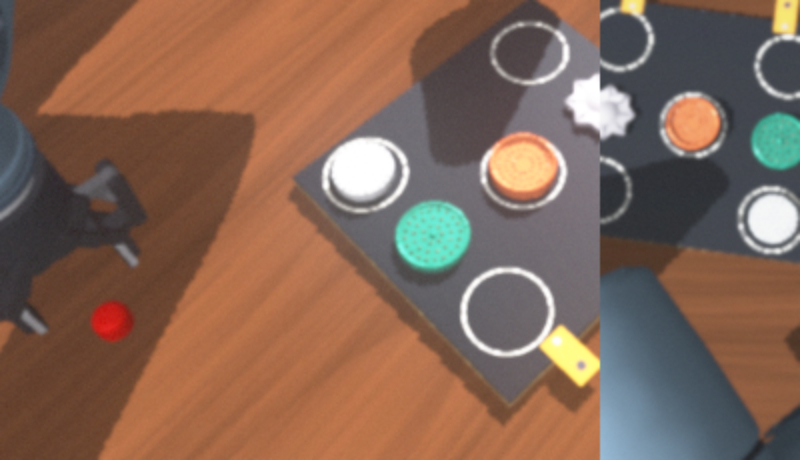

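Copper sits centred in the mid circle at (0.572,-0.034), and the boss stands at (112,320) in this crop, between the fingers. Next I grip the boss with the tips about 8 mm up.

>>> {"api": "arm_command", "payload": {"dp": [[0.01,-0.005,0.12],[0.01,-0.005,0.232],[0.01,-0.005,0.232],[0.01,-0.005,0.232],[0.01,-0.005,0.232]], "turn": [[0,0,0],[0,0,0],[0,0,0],[0,0,0],[0,0,0]], "jaw": [0.8,0.8,0.8,0.2,0.2]}}

```text
time_s: 12.7
eef_pos: [0.3985, -0.3514, 0.0093]
eef_rot: [0.001, 0.061, 0.998, -0.001]
wrist_force: [-0.0, 0.1, -0.6]
opening: 0.381
grasp_force: 0.0
```

>>> {"api": "arm_command", "payload": {"dp": [[0,0,0],[0,0,0],[0,0,0],[0,0,0]], "turn": [[0,0,0],[0,0,0],[0,0,0],[0,0,0]], "jaw": [0.2,0.2,0.2,0.2]}}

```text
time_s: 13.2
eef_pos: [0.3985, -0.3515, 0.0097]
eef_rot: [0.001, 0.061, 0.998, -0.001]
wrist_force: [-0.8, 2.9, 7.2]
opening: 0.307
grasp_force: 58.6
```

```bash
python3 - <<'E'
from h import *
o=get_obs();print(o["eef_pos"],o["wrist_force"],goto((.5717,-.0339,.09),np.radians(83)))
E
```

```text
[ 0.39846142 -0.35149788  0.00967086] [-0.7542811   2.87055558  7.17461578] (array([-0.533,  1.345, -0.322]), array([-0.003,  0.004, -0.001]))
```

>>> {"api": "arm_command", "payload": {"dp": [[0,0,-0.15],[-0.05,0.15,-0.3],[-0.35,0.85,-0.32],[-0.35,0.85,-0.32],[-0.35,0.85,-0.32]], "turn": [[0,0,0],[0,0,0],[0,0,0],[0,0,0],[0,0,0]], "jaw": [0.2,0.2,0.2,0.2,0.2]}}

```text
time_s: 13.82
eef_pos: [0.5101, -0.1518, 0.0891]
eef_rot: [0.001, 0.062, 0.998, -0.001]
wrist_force: [0.6, -0.0, -0.1]
opening: 0.304
grasp_force: 59.4
```

>>> {"api": "arm_command", "payload": {"dp": [[-0.183,0.495,0],[-0.183,0.495,0.05],[-0.183,0.495,0.05],[-0.183,0.495,0.05]], "turn": [[0,0,0],[0,0,0],[0,0,0],[0,0,0]], "jaw": [0.2,0.2,0.2,0.2]}}

```text
time_s: 14.32
eef_pos: [0.5695, -0.0356, 0.0755]
eef_rot: [0.0, 0.061, 0.998, -0.0]
wrist_force: [0.4, -0.3, -0.7]
opening: 0.306
grasp_force: 59.4
```

```bash
python3 - <<'E'
from h import *
S=camera("scene")
o=get_obs();print(o["eef_pos"],o["opening"],goto((.5717,-.0339,.042),np.radians(83)))
u,v=proj("scene",o["eef_pos"]).astype(int); q,B=blob(S,"boss",(u,v),22); print(u,v,q,B,plane("scene",q,o["eef_pos"][2]+.003))
cv2.imwrite("pics/s8.png",cv2.resize(S[v-50:v+50,u-65:u+65],None,fx=4,fy=4))
E
```

```text
[ 0.56936531 -0.03658335  0.07564804] 0.3048290984181745 (array([-0.008,  0.012,  0.135]), array([-0.001,  0.001, -0.001]))
309 267 [311.44912281 265.48187135] 142.5 [ 0.57073701 -0.03296781  0.07864804]
```

View pics/s8.png

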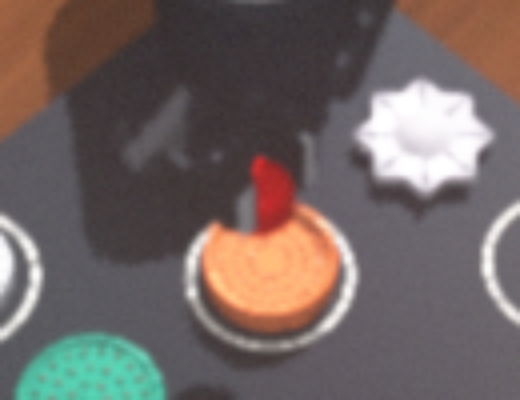

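The boss is held at crop (268,195), directly above the dish (270,270). Next I lower it.

>>> {"api": "arm_command", "payload": {"dp": [[-0.008,0.011,0.07],[-0.008,0.011,0.13],[-0.008,0.011,0.14],[-0.008,0.011,0.14]], "turn": [[0,0,0],[0,0,0],[0,0,0],[0,0,0]], "jaw": [0.2,0.2,0.2,0.2]}}

```text
time_s: 14.88
eef_pos: [0.5713, -0.0338, 0.0396]
eef_rot: [-0.001, 0.062, 0.998, 0.0]
wrist_force: [0.5, -0.2, 1.0]
opening: 0.311
grasp_force: 59.4
```

```bash
python3 - <<'E'
from h import *
o=get_obs();print(o["eef_pos"],o["wrist_force"],goto((.5717,-.0339,.0335),np.radians(83)))
E
```

```text
[ 0.57127986 -0.03382958  0.03959987] [ 0.49281868 -0.19868411  1.02083267] (array([-0.002, -0.   ,  0.024]), array([ 0.   , -0.002, -0.003]))
```

>>> {"api": "arm_command", "payload": {"dp": [[-0.002,0,0.012],[-0.002,0,0.02],[-0.002,0,0.02]], "turn": [[0,0,0],[0,0,0],[0,0,0]], "jaw": [0.2,0.2,0.2]}}

```text
time_s: 15.25
eef_pos: [0.5722, -0.0335, 0.0352]
eef_rot: [0.0, 0.061, 0.998, -0.0]
wrist_force: [-0.1, -0.2, -0.6]
opening: 0.303
grasp_force: 59.4
```

>>> {"api": "arm_command", "payload": {"dp": [[0,0,0.006],[0,0,0.006],[0,0,0.006]], "turn": [[0,0,0],[0,0,0],[0,0,0]], "jaw": [0.2,0.2,0.2]}}

```text
time_s: 15.62
eef_pos: [0.5722, -0.0336, 0.0338]
eef_rot: [0.0, 0.061, 0.998, -0.0]
wrist_force: [-0.2, -0.3, -0.7]
opening: 0.307
grasp_force: 59.4
```

>>> {"api": "arm_command", "payload": {"dp": [[0,0,0],[0,0,0],[0,0,0],[0,0,-0.1],[0,0,-0.3]], "turn": [[0,0,0],[0,0,0],[0,0,0],[0,0,0],[0,0,0]], "jaw": [0.4,0.55,0.6,0.6,0.6]}}

```text
time_s: 16.25
eef_pos: [0.5702, -0.0331, 0.1073]
eef_rot: [-0.003, 0.062, 0.998, 0.001]
wrist_force: [0.7, -1.0, -0.0]
opening: 0.596
grasp_force: 0.0
```

```bash
python3 - <<'E'
from h import *
o=get_obs();print(o["eef_pos"],o["wrist_force"],goto((.530,.3575,.08),np.radians(83)))
E
```

```text
[ 0.57021247 -0.03313462  0.10725322] [ 0.65761318 -0.96206059 -0.00236405] (array([0.351, 1.531, 0.112]), array([ 0.002, -0.01 , -0.002]))
```

>>> {"api": "arm_command", "payload": {"dp": [[0.22,0.95,0],[0.22,0.95,0],[0.22,0.95,0],[0.22,0.95,0],[0.22,0.95,0]], "turn": [[0,0,0],[0,0,0],[0,0,0],[0,0,0],[0,0,0]], "jaw": [1,1,1,1,1]}}

```text
time_s: 16.88
eef_pos: [0.5457, 0.2127, 0.1088]
eef_rot: [-0.0, 0.059, 0.998, 0.0]
wrist_force: [-0.4, 0.0, -0.1]
opening: 0.999
grasp_force: 0.0
```

>>> {"api": "arm_command", "payload": {"dp": [[0.13,0.58,0.05],[0.13,0.58,0.15],[0.13,0.58,0.2],[0.13,0.58,0.2]], "turn": [[0,0,0],[0,0,0],[0,0,0],[0,0,0]], "jaw": [1,1,1,1]}}

```text
time_s: 17.38
eef_pos: [0.5305, 0.3568, 0.0562]
eef_rot: [-0.002, 0.06, 0.998, -0.001]
wrist_force: [-0.5, -0.7, 0.1]
opening: 1.002
grasp_force: 0.0
```

```bash
python3 - <<'E'
from h import *
T,S=camera("top"),camera("scene")
(p,A),(q,B)=blob(T,"boss",(346,231),16),blob(S,"boss",(311,277),20); X,e=tri(p,q); print("boss",p,q,A,B,X.round(4),round(e,4),plane("top",p,.036),plane("scene",q,.036))
o=get_obs();print(o["eef_pos"],o["opening"],goto((.530,.3575,0),np.radians(83)))
u,v=proj("scene",o["eef_pos"]).astype(int);q,B=blob(S,"brass",(409,154),25);print(q,B)
cv2.imwrite("pics/s9.png",cv2.resize(np.hstack([S[v-60:v+60,u-60:u+60],S[220:340,220:420]]),None,fx=2.5,fy=2.5))
E
```

```text
boss [346.11827957 230.80184332] [310.62922173 278.7753304 ] 108.5 227.0 [ 0.5704 -0.0334  0.0358] 0.0025 [ 0.57119839 -0.03247892  0.036     ] [ 0.56979111 -0.03457872  0.036     ]
[0.53263913 0.35559975 0.05864139] 1.0003713132673855 (array([0.011, 0.006, 0.235]), array([-0.002, -0.001, -0.002]))
[408.93866985 153.52528873] 418.5
```

View pics/s9.png

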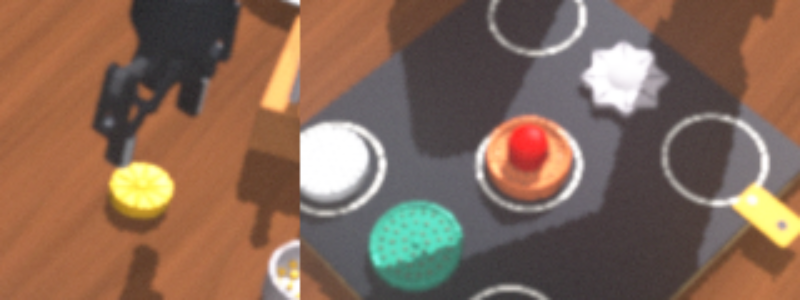

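The red boss stands centred in the copper hollow (crop 528,147), and brass (140,190) sits between the open fingers. Next I grip the brass.

>>> {"api": "arm_command", "payload": {"dp": [[0.01,0.005,0.12],[0.01,0.005,0.235],[0.01,0.005,0.235],[0.01,0.005,0.235],[0.01,0.005,0.235]], "turn": [[0,0,0],[0,0,0],[0,0,0],[0,0,0],[0,0,0]], "jaw": [1,1,1,0.45,0.45]}}

```text
time_s: 18.1
eef_pos: [0.5317, 0.3584, 0.0023]
eef_rot: [0.002, 0.062, 0.998, 0.001]
wrist_force: [-8.0, -5.0, 42.8]
opening: 0.605
grasp_force: 54.6
```

>>> {"api": "arm_command", "payload": {"dp": [[0,0,0],[0,0,0],[0,0,0]], "turn": [[0,0,0],[0,0,0],[0,0,0]], "jaw": [0.45,0.45,0.45]}}

```text
time_s: 18.48
eef_pos: [0.532, 0.3587, 0.0027]
eef_rot: [0.002, 0.061, 0.998, 0.001]
wrist_force: [-0.8, -1.9, 6.0]
opening: 0.604
grasp_force: 62.2
```

```bash
python3 - <<'E'
from h import *
o=get_obs();print(o["eef_pos"],o["wrist_force"],goto((.6745,.0523,.09),np.radians(83)))
E
```

```text
[0.53195251 0.35867405 0.00271699] [-0.82453297 -1.93031414  6.02951756] (array([-0.717, -1.146, -0.348]), array([ 0.003,  0.007, -0.001]))
```

>>> {"api": "arm_command", "payload": {"dp": [[0,0,-0.2],[-0.05,-0.15,-0.35],[-0.4,-0.75,-0.35],[-0.4,-0.75,-0.35],[-0.4,-0.75,-0.35]], "turn": [[0,0,0],[0,0,0],[0,0,0],[0,0,0],[0,0,0]], "jaw": [0.45,0.45,0.45,0.45,0.45]}}

```text
time_s: 19.1
eef_pos: [0.6077, 0.1577, 0.0892]
eef_rot: [0.001, 0.062, 0.998, 0.0]
wrist_force: [0.5, -0.1, -0.4]
opening: 0.603
grasp_force: 62.8
```

>>> {"api": "arm_command", "payload": {"dp": [[-0.317,-0.396,0],[-0.317,-0.396,0],[-0.317,-0.396,0.08],[-0.317,-0.396,0.08]], "turn": [[0,0,0],[0,0,0],[0,0,0],[0,0,0]], "jaw": [0.45,0.45,0.45,0.45]}}

```text
time_s: 19.6
eef_pos: [0.6711, 0.0519, 0.0658]
eef_rot: [-0.002, 0.062, 0.998, 0.0]
wrist_force: [0.2, 0.9, -0.7]
opening: 0.598
grasp_force: 62.9
```

```bash
python3 - <<'E'
from h import *
S=camera("scene")
o=get_obs();print(o["eef_pos"],o["opening"],o["grasp_force"],goto((.6745,.0523,.025),np.radians(83)))
u,v=proj("scene",o["eef_pos"]).astype(int); q,B=blob(S,"brass",(u,v),24); print(q,B,plane("scene",q,o["eef_pos"][2]+.007))
E
```

```text
[0.67130542 0.0527771  0.06664497] 0.5994140329696418 62.87060022354126 (array([-0.013, -0.   ,  0.167]), array([ 0.001, -0.005, -0.001]))
[391.28092243 265.31761006] 477.0 [0.67386716 0.05381205 0.07364497]
```

>>> {"api": "arm_command", "payload": {"dp": [[-0.012,0,0.08],[-0.012,0,0.15],[-0.012,0,0.17],[-0.012,0,0.17]], "turn": [[0,0,0],[0,0,0],[0,0,0],[0,0,0]], "jaw": [0.45,0.45,0.45,0.45]}}

```text
time_s: 20.15
eef_pos: [0.675, 0.052, 0.024]
eef_rot: [-0.001, 0.061, 0.998, 0.0]
wrist_force: [-0.4, 0.0, -0.7]
opening: 0.601
grasp_force: 62.9
```

```bash
python3 - <<'E'
from h import *
o=get_obs();print(o["eef_pos"],o["wrist_force"],goto((.6745,.0523,.0155),np.radians(83)))
E
```

```text
[0.6750068  0.05203915 0.02397648] [-0.41709175  0.02675471 -0.67188319] (array([0.002, 0.001, 0.034]), array([-0.   , -0.003, -0.001]))
```

>>> {"api": "arm_command", "payload": {"dp": [[0.001,0,0.018],[0.001,0,0.032],[0.001,0,0.032],[0.001,0,0.032]], "turn": [[0,0,0],[0,0,0],[0,0,0],[0,0,0]], "jaw": [0.45,0.45,0.45,0.45]}}

```text
time_s: 20.65
eef_pos: [0.6756, 0.0516, 0.0172]
eef_rot: [0.0, 0.061, 0.998, -0.0]
wrist_force: [0.2, -0.0, -0.7]
opening: 0.6
grasp_force: 62.9
```

>>> {"api": "arm_command", "payload": {"dp": [[0,0,0],[0,0,0],[0,0,0],[0,0,-0.1],[0,0,-0.3]], "turn": [[0,0,0],[0,0,0],[0,0,0],[0,0,0],[0,0,0]], "jaw": [0.7,0.85,0.85,0.85,0.85]}}

```text
time_s: 21.28
eef_pos: [0.6732, 0.0518, 0.0898]
eef_rot: [-0.003, 0.061, 0.998, 0.0]
wrist_force: [0.0, -0.3, 0.7]
opening: 0.855
grasp_force: 0.0
```

>>> {"api": "arm_command", "payload": {"dp": [[0,0,-0.2],[0,0.8,-0.3],[0,0.9,-0.3],[0,0.9,-0.3],[0,0.9,-0.3]], "turn": [[0,0,0],[0,0,0],[0,0,0],[0,0,0],[0,0,0]], "jaw": [0.85,0.85,0.85,0.85,0.85]}}

```text
time_s: 21.9
eef_pos: [0.7028, 0.2783, 0.1675]
eef_rot: [0.0, 0.06, 0.998, 0.0]
wrist_force: [-0.2, -0.5, -0.0]
opening: 0.848
grasp_force: 0.0
```

```bash
python3 - <<'E'
from h import *
RNG["copper"]=[(3,120,50),(17,255,255)]
T,S=camera("top"),camera("scene"); print(get_obs()["eef_pos"])
for n,a,b,r,R in [("brass",(310,188),(387,279),18,22),("copper",(346,231),(311,281),20,24),("boss",(346,231),(311,278),16,20)]:
    (p,A),(q,B)=blob(T,n,a,r),blob(S,n,b,R); X,e=tri(p,q); print(n,p,q,A,B,X.round(4),round(e,4))
# aluminium: bright blob without the thin chalk ring
out=[]
for im,c,R in [(T,(386,279),18),(S,(232,285),24)]:
    m=((cv2.cvtColor(im,cv2.COLOR_BGR2GRAY)>110)*255).astype(np.uint8); w=np.zeros_like(m); cv2.circle(w,c,R,255,-1)
    m=cv2.morphologyEx(m&w,cv2.MORPH_OPEN,cv2.getStructuringElement(2,(9,9))); M=cv2.moments(m,True); out.append((M["m10"]/M["m00"],M["m01"]/M["m00"])); print(M["m00"])
print("alu",tri(*out),plane("top",out[0],.026))
cv2.imwrite("pics/f.png",np.hstack([cv2.resize(S[200:410,190:440],None,fx=2,fy=2),cv2.resize(T[155:305,265:425],(300,281)).copy() if 0 else cv2.copyMakeBorder(cv2.resize(T[155:305,265:415],None,fx=2,fy=2),0,120,0,0,0)]))
E
```

```text
[0.70258051 0.28011911 0.16755042]
brass [310.52123552 185.85328185] [387.35440075 282.46722846] 518.0 712.0 [0.6774 0.05   0.0257] 0.003
copper [346.07273877 231.53257432] [311.02959408 282.86302739] 527.0 833.5 [ 0.5716 -0.0339  0.0233] 0.0025
boss [346.12676056 230.64632238] [310.63907044 278.81699346] 106.5 229.5 [ 0.5707 -0.0335  0.036 ] 0.0027
604.0
948.0
alu (array([ 0.46572627, -0.12561936,  0.03181165]), np.float64(0.004291721556415921)) [ 0.46773206 -0.12447722  0.026     ]
```

View pics/f.png

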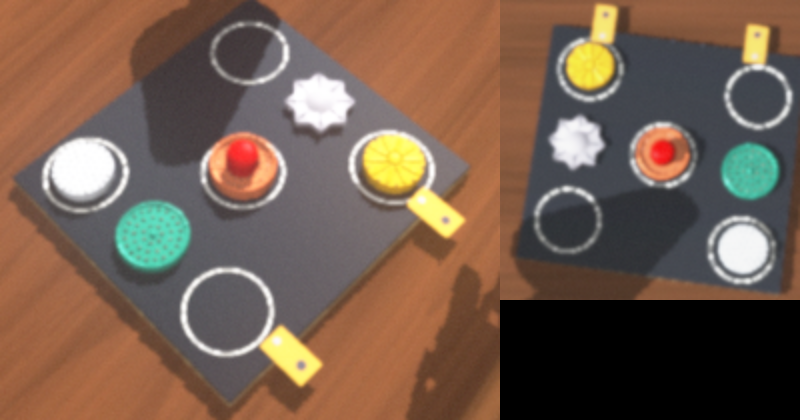

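All four pieces are in place and centred: in the final scene crop, brass is at (395,165), copper with boss at (243,165) and aluminium at (85,170). The arm is clear, so I'm handing in.

```bash
python3 -c "
from bench import *
print(hand_in())"
```

```text
the job is handed in; nothing more can be done
None
```

I handed the job in at about 22 s of the 102 s allowed: by camera, copper dish, brass rosette and aluminium disc each lie in their circles to within about 4 mm, with the red boss centred in the copper hollow (the first copper grip slipped over the lip and was redone); `hand_in()` gave no verdict.

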